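Set the stock tags of the ring-blank rack

ROBOT

A 7-joint arm with a two-finger parallel gripper is mounted at the origin on the work surface. World frame = base frame: x ahead of the robot, y to its left, z up, the work surface at z = 0. Lengths are in m, angles in rad, forces in N, time in s.
With the tool pointing down it reaches from about 0.425 to 0.875 m from the base axis. Payload 4.7 kg.
Tool frame: the origin (TCP) lies midway between the tips of the shut fingers; the grasp point (between the pads) lies 19 mm behind it (ctrl.grip_point_offset is the distance from the TCP to the grasp point, in m); z points along the fingers, y is the line along which they close (so a half turn about z gives the same grasp; the last joint's range is limited). The gripper opens to 87 mm and grips with 3 to 60 N. Pads are 19 mm wide; open, the fingers measure 117 mm over their backs; the gripper's body (75 mm by 190 mm) begins 51 mm behind the grasp point.
Start: joints at [-1.101, 0.321, -0.07, 1.45, 0.023, 1.371, -0.057], TCP at [0.286, 0.584, 0.223] pointing down, gripper open.
Joint ranges: [-2.86, 2.86], [-0.3, 2.09], [-1.38, 1.24], [0.06, 2.45], [-1.56, 4.7], [0.09, 2.05], [-2.69, 2.69]. Speed limits (rad/s): [2.57, 2.57, 3.14, 3.14, 3.14, 3.14, 3.14].

INTERFACE

Orientations are given as a rotation vector (axis times angle).
In Python, from bench import ctrl gives the robot as it stands. The module is installed in compiled form; this text tells all that it offers.
- The arm moves only by the shell command python3 -m handwheel 'ROWS' [OPENING] [FORCE]. ROWS is JSON, a list of rows, each an object of numbers: "x", "y", "z": the shift along the tool's x, y, z in m; "wx", "wy", "wz": the turn, a rotation vector about the tool's x, y, z in degrees. A call has 1 to 10 rows; each row is the pose to reach, as a shift and turn from the pose commanded when the call began, along the tool's axes at that moment; what a row does not reach only later rows make up. A row lasts 1/12 s, in which the tool goes at most 41.7 mm and 7.16 degrees, less where a joint would pass 70% of its speed; a pose out of reach is approached as far as the arm can. A call with a gripper value outside its range is refused whole. OPENING is the finger opening in m, from 0 to 0.087, set as the call begins (- or left out, the last holds). The fingers move at their own pace and stop on an object; FORCE is the grip in N (left out, the last holds). Time passes only in rows, so rows that repeat a pose let the fingers close. It gives the time, the measured TCP pose, the force, the opening and the grip force at its end, in the units of the state.
- ctrl.get_state(): the state, without advancing time (a new reading comes with each control period).
- ctrl.get_image(name): name is "scene" or "top"; returns a dict with "image" (420x560x3 uint8, red, green, blue), "K" (3x3 intrinsics, pixels), "world_to_cam" (4x4, takes a point from world to camera coordinates). Camera axes: x right, y down, z forward; pixel columns grow to the right and rows downward; lengths in m; the calibration is good to about 2 mm. A picture is of the moment at which its call begins. There is no depth.
- ctrl.close_job(): hands the job in; it is judged then, once.
The state is a dict: "time": time; "joint_positions": joint angles; "qd": joint speeds; "joint_torque": joint torques, N m; "position": TCP position; "tool_rot": TCP orientation; "ft_force": force on the tool from outside, world axes, zero at the start; "torque": the same for the moment, N m; "grip_width": opening from 0.0 (shut) to 1.0 (fully open); "grip_force": force on a finger pad.
Only numpy, scipy, OpenCV 4.12 (cv2) and the standard library are available. Lean on these libraries where they do the work, as an engineer would, in place of code of your own. Each camera call takes 0.05 s, during which the arm holds its last target. There are 200 camera calls.

TASK

The goldsmith's tins of ring blanks have been refilled, but the red/green flip tags in front of them are out of date. With shut fingertips, gently push over each tag that is wrong, so that every full tin's tag leans with its green face up and the nearly empty tin's tag with its red face up. Leave the tags that are already right as they are, do not pinch or force a tag, and do not disturb the other things on the bench.

Things in the scene. Friction and masses are not known exactly. Their poses are not given: they have to be found in the camera images.
- rack: the stock rack: a brown wooden board 210 x 470 x 12 mm, fixed to the bench. Origin: centre of its underside; x runs across the board from the tag row to the tin row, y along the rows, z up. Four tag stands are fixed in a row along y, 115 mm apart, 55 mm from the centre line on the -x side; behind each, 100 mm further along +x, its bin: a round aluminium tin, 68 mm across, rim 42 mm above the bench. The tag and the tin 100 mm straight behind it belong together
- stand_a: brass stand of one tag, fixed on the board. Origin: centre of its underside, 12 mm above the bench; axes parallel to the rack's. Foot 58 x 36 mm; two cheek plates (at x = +-25 mm, 26 mm deep in y, top 26 mm above the origin) carry the hinge pin, which runs along x, 14 mm above the origin, and two thin bars on which the tag rests when it leans to one or the other side. Any of the four may stand before any tin
- stand_b: brass stand of one tag, fixed on the board. Origin: centre of its underside, 12 mm above the bench; axes parallel to the rack's. Foot 58 x 36 mm; two cheek plates (at x = +-25 mm, 26 mm deep in y, top 26 mm above the origin) carry the hinge pin, which runs along x, 14 mm above the origin, and two thin bars on which the tag rests when it leans to one or the other side. Any of the four may stand before any tin
- stand_c: brass stand of one tag, fixed on the board. Origin: centre of its underside, 12 mm above the bench; axes parallel to the rack's. Foot 58 x 36 mm; two cheek plates (at x = +-25 mm, 26 mm deep in y, top 26 mm above the origin) carry the hinge pin, which runs along x, 14 mm above the origin, and two thin bars on which the tag rests when it leans to one or the other side. Any of the four may stand before any tin
- stand_d: brass stand of one tag, fixed on the board. Origin: centre of its underside, 12 mm above the bench; axes parallel to the rack's. Foot 58 x 36 mm; two cheek plates (at x = +-25 mm, 26 mm deep in y, top 26 mm above the origin) carry the hinge pin, which runs along x, 14 mm above the origin, and two thin bars on which the tag rests when it leans to one or the other side. Any of the four may stand before any tin
- tag_a (a joint): lean of the tag of stand_a, a thin plate 42 mm wide (x) and 46 mm tall with a rolled 5 mm upper edge, hinged at its bottom, 25 g, freely turning. 0 = upright; +0.66 = leaning on the stand's -y side, green face up; -0.66 = leaning on the +y side, red face up. Once past upright (by about 0.15) it falls by itself, damped, to the other rest. Pushed at its upper edge from the side to which it leans, it needs well under 1 N
- edge_a (a point): middle of the upper edge of that tag; 46 mm from the hinge pin; at rest 62 mm above the bench and 28 mm to the side of the stand's centre, so that 59 mm or more are free between the edges of neighbouring tags
- tag_b (a joint): lean of the tag of stand_b, a thin plate 42 mm wide (x) and 46 mm tall with a rolled 5 mm upper edge, hinged at its bottom, 25 g, freely turning. 0 = upright; +0.66 = leaning on the stand's -y side, green face up; -0.66 = leaning on the +y side, red face up. Once past upright (by about 0.15) it falls by itself, damped, to the other rest. Pushed at its upper edge from the side to which it leans, it needs well under 1 N
- edge_b (a point): middle of the upper edge of that tag; 46 mm from the hinge pin; at rest 62 mm above the bench and 28 mm to the side of the stand's centre, so that 59 mm or more are free between the edges of neighbouring tags
- tag_c (a joint): lean of the tag of stand_c, a thin plate 42 mm wide (x) and 46 mm tall with a rolled 5 mm upper edge, hinged at its bottom, 25 g, freely turning. 0 = upright; +0.66 = leaning on the stand's -y side, green face up; -0.66 = leaning on the +y side, red face up. Once past upright (by about 0.15) it falls by itself, damped, to the other rest. Pushed at its upper edge from the side to which it leans, it needs well under 1 N
- edge_c (a point): middle of the upper edge of that tag; 46 mm from the hinge pin; at rest 62 mm above the bench and 28 mm to the side of the stand's centre, so that 59 mm or more are free between the edges of neighbouring tags
- tag_d (a joint): lean of the tag of stand_d, a thin plate 42 mm wide (x) and 46 mm tall with a rolled 5 mm upper edge, hinged at its bottom, 25 g, freely turning. 0 = upright; +0.66 = leaning on the stand's -y side, green face up; -0.66 = leaning on the +y side, red face up. Once past upright (by about 0.15) it falls by itself, damped, to the other rest. Pushed at its upper edge from the side to which it leans, it needs well under 1 N
- edge_d (a point): middle of the upper edge of that tag; 46 mm from the hinge pin; at rest 62 mm above the bench and 28 mm to the side of the stand's centre, so that 59 mm or more are free between the edges of neighbouring tags
- heap_1 (a point): middle of the top of a heap of brass-coloured ring blanks that fills its tin to the brim: this tin is full
- heap_2 (a point): middle of the top of a heap of silver-grey steel-coloured ring blanks that fills its tin to the brim: this tin is full
- heap_3 (a point): middle of the top of a heap of copper-coloured ring blanks that fills its tin to the brim: this tin is full
- few (a point): centre of the bottom of the tin that is nearly empty: only two ring blanks lie on its black felt
- mandrel: bystander: tapered steel ring mandrel with a black grip, about 290 mm long, lying in a dark wooden rest beyond the tins, 46 mm high. Origin: under the centre of the rest
- tape: bystander: roll of paper tape lying flat between robot and rack, 84 mm across, 24 mm high. Origin: centre of its underside
- jar: bystander: amber jar with black cap, 54 mm across, 70 mm tall, beside the left (+y) end of the rack. Origin: centre of its underside
- hammer: bystander: small hammer, 210 mm long, lying beside the right (-y) end of the rack. Origin: underside, about the middle of its length

How it is judged:
At the end, for the whole second after the job is handed in: the tag before each full tin rests green face up (joint above 0.55 rad) and the tag before the nearly empty tin red face up (below -0.55 rad), all tags at rest (under 0.3 rad/s); mandrel, tape, jar and hammer within 15 mm of where they were ((((horizontal distance between stand_a and heap_1 below 0.12 m or horizontal distance between stand_a and heap_2 below 0.12 m or horizontal distance between stand_a and heap_3 below 0.12 m) and value of joint tag_a above 0.55 rad) or (horizontal distance between stand_a and few below 0.12 m and value of joint tag_a below -0.55 rad)) and velocity of joint tag_a between -0.3 and 0.3 rad/s and (((horizontal distance between stand_b and heap_1 below 0.12 m or horizontal distance between stand_b and heap_2 below 0.12 m or horizontal distance between stand_b and heap_3 below 0.12 m) and value of joint tag_b above 0.55 rad) or (horizontal distance between stand_b and few below 0.12 m and value of joint tag_b below -0.55 rad)) and velocity of joint tag_b between -0.3 and 0.3 rad/s and (((horizontal distance between stand_c and heap_1 below 0.12 m or horizontal distance between stand_c and heap_2 below 0.12 m or horizontal distance between stand_c and heap_3 below 0.12 m) and value of joint tag_c above 0.55 rad) or (horizontal distance between stand_c and few below 0.12 m and value of joint tag_c below -0.55 rad)) and velocity of joint tag_c between -0.3 and 0.3 rad/s and (((horizontal distance between stand_d and heap_1 below 0.12 m or horizontal distance between stand_d and heap_2 below 0.12 m or horizontal distance between stand_d and heap_3 below 0.12 m) and value of joint tag_d above 0.55 rad) or (horizontal distance between stand_d and few below 0.12 m and value of joint tag_d below -0.55 rad)) and velocity of joint tag_d between -0.3 and 0.3 rad/s and distance of each of mandrel, tape, jar, hammer from where it was at the start of the episode below 0.015 m); the robot touches nothing.
It fails at once if the mandrel, tape roll, jar or hammer is shifted by more than 15 mm, or lifted (distance of any of mandrel, tape, jar, hammer from where it was at the start of the episode above 0.015 m or height (world z) of any of mandrel, tape, jar, hammer above 0.012 m).
It fails at once if a tag is pinched or forced: more than 15 N between fingers and tag (contact force between the fingers and tag_a above 15 N or contact force between the fingers and tag_b above 15 N or contact force between the fingers and tag_c above 15 N or contact force between the fingers and tag_d above 15 N).
It fails at once if a tag that was right from the start is flipped away (((horizontal distance between stand_a and heap_1 below 0.12 m or horizontal distance between stand_a and heap_2 below 0.12 m or horizontal distance between stand_a and heap_3 below 0.12 m) and value of joint tag_a below 0.2 rad) or (horizontal distance between stand_b and few below 0.12 m and value of joint tag_b above -0.2 rad) or (horizontal distance between stand_c and few below 0.12 m and value of joint tag_c above -0.2 rad) or (horizontal distance between stand_d and few below 0.12 m and value of joint tag_d above -0.2 rad)).
It also fails if it takes over 48 s, if anything falls off the work surface, if the arm or the gripper's body presses on something with over 40 N, if the wrist force passes 120 N, or if a joint passes its speed limit or range.

## Working session

There is one attempt and no reset: what is moved stays moved. The work goes in short steps, Python scripts to look and compute and a shell command to move; the robot and the scene stay as the last step left them, time stands still between calls to the robot, and variables do not carry over. Pictures are saved under pics/ and viewed, at most 10 in all, crops included, and the job is handed in when it is done.

```bash
mkdir -p pics
python3 - <<'E'
from bench import ctrl
import cv2,json,numpy as np
s=ctrl.get_state();print({k:np.round(s[k],3).tolist() for k in('time','position','tool_rot','grip_width')})
for n in('top','scene'):
    r=ctrl.get_image(n);cv2.imwrite(f'pics/{n}0.png',cv2.resize(r['image'][:,:,::-1],(800,600),interpolation=cv2.INTER_CUBIC))
    np.savez(f'{n}.npz',K=r['K'],T=r['world_to_cam']);print(n,np.round(r['K'],1).tolist(),np.round(r['world_to_cam'],3).tolist())
E
```

```text
{'time': 0.0, 'position': [0.286, 0.583, 0.221], 'tool_rot': [-0.71, -3.06, 0.003], 'grip_width': 1.001}
top [[507.0, 0.0, 272.4], [0.0, 507.0, 197.1], [0.0, 0.0, 1.0]] [[0.013, -1.0, 0.024, -0.027], [-0.981, -0.018, -0.191, 0.572], [0.191, -0.021, -0.981, 1.04], [0.0, 0.0, 0.0, 1.0]]
scene [[455.1, 0.0, 280.3], [0.0, 455.1, 208.7], [0.0, 0.0, 1.0]] [[-0.839, 0.544, 0.013, 0.474], [0.403, 0.636, -0.658, -0.178], [-0.366, -0.547, -0.753, 1.413], [0.0, 0.0, 0.0, 1.0]]
```

View pics/top0.png

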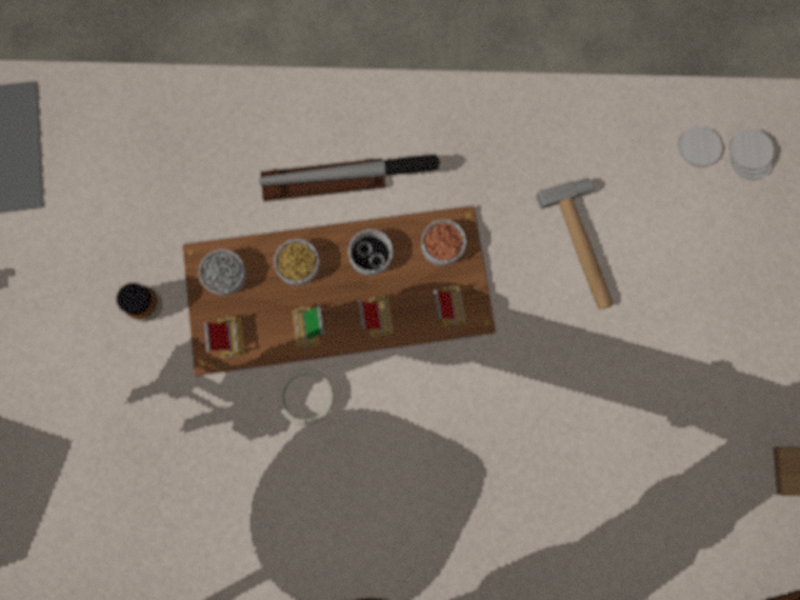

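View pics/scene0.png

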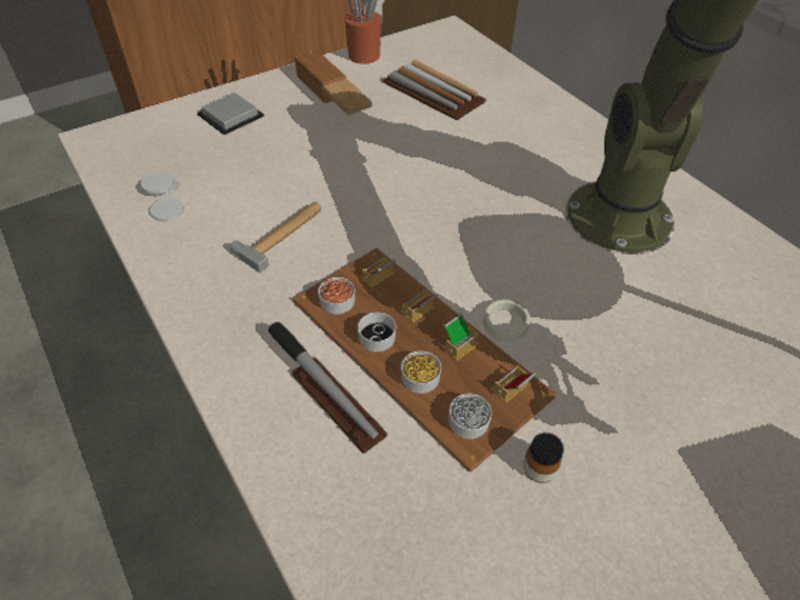

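The top view shows the tins from left (+y) to right: steel (222,271), brass (296,261), nearly empty (370,251) and copper (444,241). Their tags are red (219,335), green (312,322), red (371,315) and red (446,304). The leftmost and rightmost tags are wrong, and both must be pushed towards -y.

```bash
cat > h.py <<'E'
import numpy as np
from scipy.spatial.transform import Rotation as R
d=np.load('top.npz');K,T=d['K'],d['T']
def w(u,v,z):
    p=np.array([u*.7,v*.7,1]);r=T[:3,:3].T@np.linalg.solve(K,p);c=-T[:3,:3].T@T[:3,3]
    return c+r*(z-c[2])/r[2]
E
python3 - <<'E'
from h import *
from bench import ctrl
t=np.array([w(*p,.042) for p in[(222,271),(296,261),(370,251),(444,241)]])[:,:2]
b=np.array([w(*p,.012) for p in[(184,243),(473,207),(494,332),(196,375)]])[:,:2]
ey=t[0]-t[3];print('pitch',np.linalg.norm(ey)/3);ey/=np.linalg.norm(ey);ex=np.array([ey[1],-ey[0]])
print('tins',t.round(3).tolist(),'yaw',np.degrees(np.arctan2(ex[1],ex[0])))
e2=b[0]-b[1]+b[3]-b[2];print('yaw board',np.degrees(np.arctan2(-e2[0],e2[1])),'centres',b.mean(0),t.mean(0)-.045*ex)
c=(b.mean(0)+t.mean(0)-.045*ex)/2
for k in(1.5,.5,-.5,-1.5):
    s=c-.055*ex+k*.115*ey;print('stand',s.round(4),'red edge',(s+.028*ey).round(4))
print('seen edges',w(206,336,.062),w(436,305,.062))
print('tape',w(307,396,.024),'jar',w(136,298,.07))
s=ctrl.get_state();print(R.from_rotvec(s['tool_rot']).as_matrix().round(3))
E
```

```text
pitch 0.11462560487329988
tins [[0.587, 0.237], [0.604, 0.125], [0.622, 0.011], [0.64, -0.103]] yaw 8.989571325997884
yaw board 8.80635921238137 centres [0.56897004 0.06036474] [0.56896286 0.06028488]
stand [0.4877 0.2221] red edge [0.4833 0.2498]
stand [0.5057 0.1085] red edge [0.5013 0.1362]
stand [ 0.5236 -0.0051] red edge [0.5193 0.0226]
stand [ 0.5416 -0.1187] red edge [ 0.5372 -0.091 ]
seen edges [0.48442415 0.25013948 0.062     ] [ 0.53641949 -0.08900116  0.062     ]
tape [0.40053777 0.1021412  0.024     ] jar [0.53800126 0.35419346 0.07      ]
[[-0.898  0.44  -0.001]
 [ 0.44   0.898 -0.002]
 [-0.    -0.002 -1.   ]]
```

```bash
python3 -m handwheel '[{"x":-0.033,"y":-0.02,"wz":-4},{"x":-0.066,"y":-0.04,"wz":-8},{"x":-0.1,"y":-0.06,"wz":-12},{"x":-0.133,"y":-0.08,"wz":-16},{"x":-0.166,"y":-0.1,"wz":-20},{"x":-0.2,"y":-0.12,"wz":-24},{"x":-0.233,"y":-0.14,"wz":-28},{"x":-0.266,"y":-0.16,"wz":-32},{"x":-0.3,"y":-0.178,"wz":-35},{"x":-0.3,"y":-0.178,"wz":-35}]' 0 10
cat > g.py <<'E'
from h import *
from bench import ctrl
import sys
s=ctrl.get_state();M=R.from_rotvec(s['tool_rot']).as_matrix();g=np.array(eval(sys.argv[1]))
print(np.round(s['time'],2),np.round(s['position'],4),'grip',round(float(s['grip_width']),3),'tool shift',(M.T@(g-s['position'])).round(4),'\n',M.round(3))
E
python3 g.py '(0.4768,0.2912,0.052)'
```

```text
0.1 [0.2859 0.5832 0.2216] grip 0.996 tool shift [-0.2999 -0.1779  0.1699] 
 [[-0.898  0.44  -0.001]
 [ 0.44   0.898 -0.002]
 [-0.    -0.002 -1.   ]]invalid input at $[0]: expected keys x, y, z, wx, wy, wz
```

All six keys are required in each row.

```bash
python3 -m handwheel '[{"x":-0.033,"y":-0.02,"z":0,"wx":0,"wy":0,"wz":-4},{"x":-0.066,"y":-0.04,"z":0,"wx":0,"wy":0,"wz":-8},{"x":-0.1,"y":-0.06,"z":0,"wx":0,"wy":0,"wz":-12},{"x":-0.133,"y":-0.08,"z":0,"wx":0,"wy":0,"wz":-16},{"x":-0.166,"y":-0.1,"z":0,"wx":0,"wy":0,"wz":-20},{"x":-0.2,"y":-0.12,"z":0,"wx":0,"wy":0,"wz":-24},{"x":-0.233,"y":-0.14,"z":0,"wx":0,"wy":0,"wz":-28},{"x":-0.266,"y":-0.16,"z":0,"wx":0,"wy":0,"wz":-32},{"x":-0.3,"y":-0.178,"z":0,"wx":0,"wy":0,"wz":-35},{"x":-0.3,"y":-0.178,"z":0,"wx":0,"wy":0,"wz":-35}]' 0 10
python3 g.py '(0.4768,0.2912,0.052)'
```

```text
time: 0.93
position: [0.4827, 0.2821, 0.2224]
tool_rot: [-0.226, 3.131, -0.008]
ft_force: [0.6, -0.8, 0.3]
grip_width: 0.325
grip_force: 0.0
0.93 [0.4827 0.2821 0.2224] grip 0.325 tool shift [0.0049 0.0107 0.1704] 
 [[-0.99  -0.144  0.003]
 [-0.144  0.99  -0.005]
 [-0.002 -0.005 -1.   ]]
```

```bash
python3 -m handwheel '[{"x":0,"y":0,"z":0,"wx":0,"wy":0,"wz":0},{"x":0,"y":0,"z":0,"wx":0,"wy":0,"wz":0},{"x":0,"y":0,"z":0.02,"wx":0,"wy":0,"wz":0},{"x":0,"y":0,"z":0.04,"wx":0,"wy":0,"wz":0},{"x":0,"y":0,"z":0.06,"wx":0,"wy":0,"wz":0},{"x":0,"y":0,"z":0.08,"wx":0,"wy":0,"wz":0},{"x":0,"y":0,"z":0.1,"wx":0,"wy":0,"wz":0},{"x":0,"y":0,"z":0.1,"wx":0,"wy":0,"wz":0},{"x":0,"y":0,"z":0.1,"wx":0,"wy":0,"wz":0}]' 0 10
python3 g.py '(0.4768,0.2912,0.052)'
```

```text
time: 1.68
position: [0.4754, 0.2929, 0.1216]
tool_rot: [0.247, -3.129, 0.001]
ft_force: [-0.5, 0.1, 0.2]
grip_width: 0.002
grip_force: 0.0
1.68 [0.4754 0.2929 0.1216] grip 0.002 tool shift [-0.0013 -0.0019  0.0696] 
 [[-0.988 -0.157 -0.003]
 [-0.157  0.988 -0.001]
 [ 0.003 -0.001 -1.   ]]
```

```bash
python3 -m handwheel '[{"x":0,"y":0,"z":0.02,"wx":0,"wy":0,"wz":0},{"x":0,"y":0,"z":0.04,"wx":0,"wy":0,"wz":0},{"x":0,"y":0,"z":0.06,"wx":0,"wy":0,"wz":0},{"x":0,"y":0,"z":0.07,"wx":0,"wy":0,"wz":0},{"x":0,"y":-0.005,"z":0.07,"wx":0,"wy":0,"wz":0},{"x":0,"y":-0.01,"z":0.07,"wx":0,"wy":0,"wz":0},{"x":0,"y":-0.015,"z":0.07,"wx":0,"wy":0,"wz":0},{"x":0,"y":-0.02,"z":0.07,"wx":0,"wy":0,"wz":0},{"x":0,"y":-0.024,"z":0.07,"wx":0,"wy":0,"wz":0},{"x":0,"y":-0.028,"z":0.07,"wx":0,"wy":0,"wz":0}]'
python3 -m handwheel '[{"x":0,"y":-0.005,"z":0,"wx":0,"wy":0,"wz":0},{"x":0,"y":-0.01,"z":0,"wx":0,"wy":0,"wz":0},{"x":0,"y":-0.015,"z":0,"wx":0,"wy":0,"wz":0},{"x":0,"y":-0.02,"z":0,"wx":0,"wy":0,"wz":0},{"x":0,"y":-0.025,"z":0,"wx":0,"wy":0,"wz":0},{"x":0,"y":-0.03,"z":0,"wx":0,"wy":0,"wz":0},{"x":0,"y":-0.035,"z":0,"wx":0,"wy":0,"wz":0},{"x":0,"y":-0.04,"z":0,"wx":0,"wy":0,"wz":0},{"x":0,"y":-0.04,"z":0,"wx":0,"wy":0,"wz":0},{"x":0,"y":-0.04,"z":0,"wx":0,"wy":0,"wz":0}]'
python3 - <<'E'
from bench import ctrl
import cv2
a=[cv2.resize(ctrl.get_image('top')['image'][130:270,120:360,::-1],(800,467)), ]
cv2.imwrite('pics/a.png',a[0])
E
```

```text
time: 2.52
position: [0.4822, 0.2637, 0.0535]
tool_rot: [-0.242, 3.131, 0.001]
ft_force: [0.8, 0.2, 0.8]
grip_width: 0.004
grip_force: 0.0
time: 3.35
position: [0.4878, 0.2243, 0.0526]
tool_rot: [-0.242, 3.132, 0.0]
ft_force: [-0.2, 0.6, -0.4]
grip_width: 0.003
grip_force: 0.0
```

```bash
python3 g.py '(0.4877,0.2221,0.052)'
python3 - <<'E'
from bench import ctrl
import cv2
cv2.imwrite('pics/b.png',cv2.resize(ctrl.get_image('scene')['image'][160:340,190:430,::-1],(800,600)))
E
```

```text
3.4 [0.4877 0.2247 0.0526] grip 0.005 tool shift [ 0.0004 -0.0025  0.0006] 
 [[-0.988 -0.154  0.   ]
 [-0.154  0.988  0.   ]
 [-0.     0.    -1.   ]]
```

View pics/b.png

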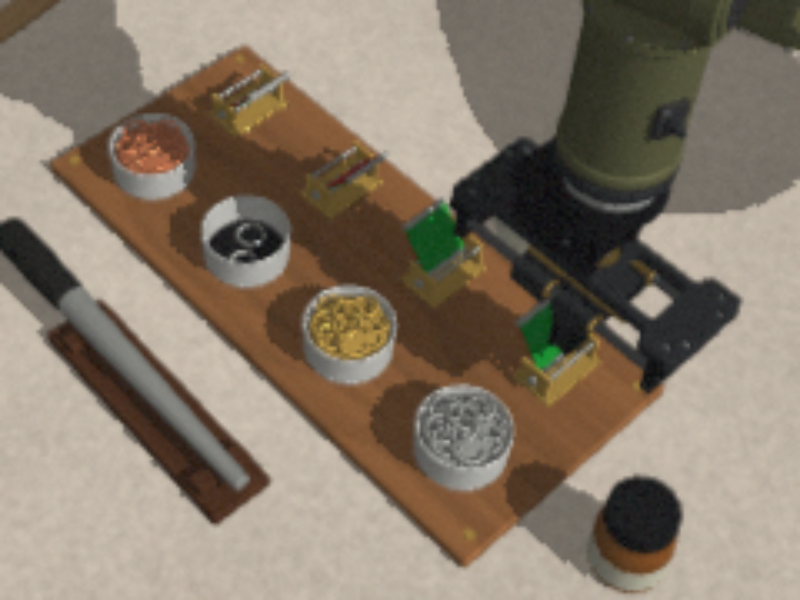

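Tag 1 has flipped: its green face shows at about (537,335). Next I lift off and go to the copper tin's tag.

```bash
python3 -m handwheel '[{"x":0,"y":0.002,"z":-0.03,"wx":0,"wy":0,"wz":0},{"x":0,"y":0.002,"z":-0.06,"wx":0,"wy":0,"wz":0},{"x":0,"y":-0.01,"z":-0.07,"wx":0,"wy":0,"wz":0},{"x":0,"y":-0.05,"z":-0.07,"wx":0,"wy":0,"wz":0},{"x":0,"y":-0.09,"z":-0.07,"wx":0,"wy":0,"wz":0},{"x":0,"y":-0.13,"z":-0.07,"wx":0,"wy":0,"wz":0},{"x":0,"y":-0.17,"z":-0.07,"wx":0,"wy":0,"wz":0},{"x":0,"y":-0.21,"z":-0.07,"wx":0,"wy":0,"wz":0},{"x":0,"y":-0.25,"z":-0.07,"wx":0,"wy":0,"wz":0},{"x":0,"y":-0.28,"z":-0.07,"wx":0,"wy":0,"wz":0}]'
python3 -m handwheel '[{"x":0,"y":0,"z":0,"wx":0,"wy":0,"wz":0},{"x":0,"y":0,"z":0,"wx":0,"wy":0,"wz":0},{"x":0,"y":0,"z":0,"wx":0,"wy":0,"wz":0}]'
python3 g.py '(0.5319,-0.0570,0.053)'
```

```text
time: 4.28
position: [0.5308, -0.0562, 0.1226]
tool_rot: [-0.239, 3.132, -0.002]
ft_force: [0.3, 0.2, 0.4]
grip_width: 0.005
grip_force: 0.0
time: 4.53
position: [0.5307, -0.0513, 0.1223]
tool_rot: [0.244, -3.132, -0.001]
ft_force: [0.2, 0.2, 0.2]
grip_width: 0.004
grip_force: 0.0
4.53 [ 0.5307 -0.0513  0.1223] grip 0.004 tool shift [-0.0003 -0.0058  0.0693] 
 [[-0.988 -0.155 -0.   ]
 [-0.155  0.988  0.001]
 [ 0.     0.001 -1.   ]]
```

```bash
python3 -m handwheel '[{"x":0,"y":0,"z":0.02,"wx":0,"wy":0,"wz":0},{"x":0,"y":0,"z":0.04,"wx":0,"wy":0,"wz":0},{"x":0,"y":0,"z":0.06,"wx":0,"wy":0,"wz":0},{"x":0,"y":0,"z":0.07,"wx":0,"wy":0,"wz":0},{"x":0,"y":-0.004,"z":0.07,"wx":0,"wy":0,"wz":0},{"x":0,"y":-0.008,"z":0.07,"wx":0,"wy":0,"wz":0},{"x":0,"y":-0.012,"z":0.07,"wx":0,"wy":0,"wz":0},{"x":0,"y":-0.016,"z":0.07,"wx":0,"wy":0,"wz":0},{"x":0,"y":-0.02,"z":0.07,"wx":0,"wy":0,"wz":0},{"x":0,"y":-0.023,"z":0.07,"wx":0,"wy":0,"wz":0}]'
python3 -m handwheel '[{"x":0,"y":-0.005,"z":0,"wx":0,"wy":0,"wz":0},{"x":0,"y":-0.01,"z":0,"wx":0,"wy":0,"wz":0},{"x":0,"y":-0.015,"z":0,"wx":0,"wy":0,"wz":0},{"x":0,"y":-0.02,"z":0,"wx":0,"wy":0,"wz":0},{"x":0,"y":-0.025,"z":0,"wx":0,"wy":0,"wz":0},{"x":0,"y":-0.03,"z":0,"wx":0,"wy":0,"wz":0},{"x":0,"y":-0.035,"z":0,"wx":0,"wy":0,"wz":0},{"x":0,"y":-0.04,"z":0,"wx":0,"wy":0,"wz":0},{"x":0,"y":-0.04,"z":0,"wx":0,"wy":0,"wz":0},{"x":0,"y":-0.04,"z":0,"wx":0,"wy":0,"wz":0}]'
python3 g.py '(0.5416,-0.1187,0.053)'
python3 -m handwheel '[{"x":0,"y":0.002,"z":-0.03,"wx":0,"wy":0,"wz":0},{"x":0,"y":0.002,"z":-0.06,"wx":0,"wy":0,"wz":0},{"x":0,"y":0.002,"z":-0.1,"wx":0,"wy":0,"wz":0},{"x":0,"y":0.002,"z":-0.14,"wx":0,"wy":0,"wz":0},{"x":0.04,"y":0.002,"z":-0.16,"wx":0,"wy":0,"wz":0},{"x":0.08,"y":0.002,"z":-0.16,"wx":0,"wy":0,"wz":0},{"x":0.08,"y":-0.04,"z":-0.16,"wx":0,"wy":0,"wz":0},{"x":0.08,"y":-0.08,"z":-0.16,"wx":0,"wy":0,"wz":0},{"x":0.08,"y":-0.12,"z":-0.16,"wx":0,"wy":0,"wz":0},{"x":0.08,"y":-0.16,"z":-0.16,"wx":0,"wy":0,"wz":0}]'
python3 -m handwheel '[{"x":0,"y":0,"z":0,"wx":0,"wy":0,"wz":0},{"x":0,"y":0,"z":0,"wx":0,"wy":0,"wz":0},{"x":0,"y":0,"z":0,"wx":0,"wy":0,"wz":0}]'
python3 - <<'E'
from bench import ctrl
import cv2
cv2.imwrite('pics/c.png',cv2.resize(ctrl.get_image('top')['image'][:,:,::-1],(800,600)))
E
```

```text
time: 5.37
position: [0.5352, -0.0756, 0.0534]
tool_rot: [-0.242, 3.131, -0.0]
ft_force: [-0.8, 0.1, 0.1]
grip_width: 0.008
grip_force: 0.0
time: 6.2
position: [0.5406, -0.1147, 0.0525]
tool_rot: [0.242, -3.132, 0.0]
ft_force: [0.6, -0.2, 0.3]
grip_width: 0.003
grip_force: 0.0
6.2 [ 0.5406 -0.1147  0.0525] grip 0.003 tool shift [-0.0004 -0.0041 -0.0005] 
 [[-0.988 -0.154 -0.   ]
 [-0.154  0.988 -0.   ]
 [ 0.    -0.    -1.   ]]
time: 7.03
position: [0.4865, -0.2856, 0.2134]
tool_rot: [-0.246, 3.129, 0.001]
ft_force: [0.3, -0.3, -0.1]
grip_width: 0.007
grip_force: 0.0
time: 7.28
position: [0.4864, -0.2839, 0.2121]
tool_rot: [0.244, -3.131, -0.002]
ft_force: [-0.8, -0.3, 0.1]
grip_width: 0.004
grip_force: 0.0
```

View pics/c.png

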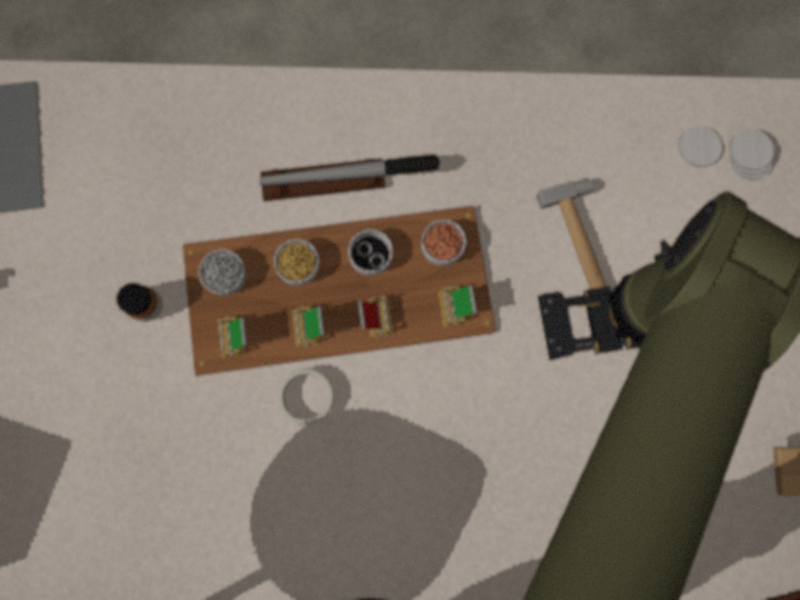

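The tags now read green (234,336), green (312,323), red (371,315) and green (462,303), which matches the tins. The bystanders haven't moved and the arm is clear.

```bash
python3 -c "
from bench import ctrl
print(ctrl.close_job())"
```

```text
the job is handed in; nothing more can be done
None
```

I pushed over the two wrong tags (steel and copper tins) so they lean green face up, left the other two as they were, and handed the job in; the last picture showed every tag matching its tin and nothing else moved, though no verdict was reported.

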